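# Unlatch the collection crate's gate and hold it wide

## Task

A colleague wants to reach into the timber crate of donated goods through its front gate. First squeeze together the two round tabs of the one catch, then the two flat tabs of the other catch; then take the gate's upright pull, swing the gate towards you past its half-way detent and hold it wide open, about square to the crate's front, finishing with the gate still held in the gripper because it springs back when let go. Leave the goods in and beside the crate undisturbed.

Things in the scene. Friction and masses are not known exactly. Their poses are not given: they have to be found in the camera images.
- crate: Open-topped timber crate fixed to the bench, 240 mm deep (x), 280 wide (y), walls 130 high. Origin on the bench under its middle; front is -x, facing the robot. A header rail across the front (top 120 mm up, centre line x = -115 mm) carries the two catches at y = +60 and -60 mm; which is where varies. Threshold plate 6 mm high on the bench at x -130 to -230, y +20 to +140 mm.
- round_catch_grip (a point): Catch to squeeze FIRST: two upright ROUND steel tabs (12 mm diameter, tops 177 mm above the bench), 48 mm apart between centres along the crate's y, 60 mm over their outsides, on a base plate whose top is 126 mm above the bench. Site midway between the tabs, 152 mm above the bench, a good squeezing height; axes as the crate's.
- flat_catch_grip (a point): Catch to squeeze SECOND: two upright FLAT steel tabs (plates 26 mm along the crate's x, 6 mm thick, tops 167 mm above the bench), 48 mm apart between centres along the crate's y, 54 mm over their outsides, on a base plate whose top is 126 mm above the bench. Site midway between the tabs, 152 mm above the bench, a good squeezing height; axes as the crate's.
- round_catch_l (a joint): inward travel (m) along the crate's y of the round tab on the +y side: 0 out (latched), 0.014 fully in; starts at 0 to 0.002. Friction about 3 N, no spring: it stays where it is left. A low foot on the tab frees the gate once it is in by about 7 mm; squeeze both tabs in by 8 mm or more
- round_catch_r (a joint): the same for the round tab on the -y side
- flat_catch_l (a joint): inward travel (m) along the crate's y of the flat tab on the +y side: works just like the round tabs (0 latched, 0.014 fully in, friction 3 N, stays, 8 mm or more frees the gate)
- flat_catch_r (a joint): the same for the flat tab on the -y side
- gate (a joint): gate angle (rad) about its vertical hinge: 0 shut, square to the crate's front at 1.57, stop at 1.7. Opens clockwise seen from above, its free edge coming towards the robot. A spring pulls it shut (0.12 N m when shut, rising to 0.75 N m at 1.57 rad); a detent near 0.75 rad resists with about 0.5 N m more ; let go beyond it, the gate springs back to about 0.85 rad
- leaf: the gate leaf with its pull: steel frame with bars, 250 mm wide, 12 mm thick, from 24 to 110 mm above the bench, standing in front of the header rail. Origin on the hinge axis at bench height; the leaf runs along its own -y and its front is its -x side
- gate_hinge (a point): point on the gate's vertical hinge axis, at bench height (fixed on the crate, at its x = -138, y = +125 mm)
- pull_grip (a point): point to grip on the gate's upright pull: a vertical round wooden bar, 14 mm diameter, from 35 to 158 mm above the bench, 52 mm in front of the leaf's mid-plane and 135 mm from the hinge along the leaf. The point is on the bar's axis 132 mm above the bench and moves with the gate. Two arms join bar and leaf, the upper one's top 82 mm above the bench; above it the bar is free all round
- mug_mid (a point): white mug, 76 mm diameter, 85 mm high, standing inside the crate; its centre. Leave alone
- carton_mid (a point): small closed cardboard carton 90 x 100 x 60 mm inside the crate; its centre. Leave alone
- flask_mid (a point): steel flask, 68 mm diameter, 150 mm high, standing on the bench left of the crate; its centre. Leave alone
- jar_mid (a point): glass jar, 70 mm diameter, 100 mm high, standing on the bench right of the crate; its centre. Leave alone

How it is judged:
On the way, in this order (a step that is already met when the one before it is completed fails the run):
1. the round catch is squeezed: both round tabs in by 7.5 mm or more (value of joint each of round_catch_l, round_catch_r above 0.0075 m), for 0.1 s.
2. then the flat catch is squeezed: both flat tabs in by 7.5 mm or more (value of joint each of flat_catch_l, flat_catch_r above 0.0075 m), for 0.1 s.
3. the gate is swung past its detent (beyond 0.95 rad) (value of joint gate above 0.95 rad), for 0.1 s.
At the end, for the whole second after the job is handed in: the gate stands at 1.3 rad (75 degrees) or more, still (under 0.1 rad/s), with the gripper's fingers bearing on it with more than 1.5 N; mug, carton, flask and jar are within 30 mm of where they stood (value of joint gate between 1.3 and 1.72 rad and velocity of joint gate between -0.1 and 0.1 rad/s and contact force between the fingers and leaf above 1.5 N and distance of each of mug_mid, carton_mid, flask_mid, jar_mid from where it was at the start of the episode below 0.03 m); the arm keeps its last pose, push and grip.
It fails at once if the white mug inside the crate is shifted or knocked over (30 mm) (distance of mug_mid from where it was at the start of the episode above 0.03 m).
It fails at once if the small closed carton inside the crate is shifted or knocked over (30 mm) (distance of carton_mid from where it was at the start of the episode above 0.03 m).
It fails at once if the steel flask beside the crate is shifted or knocked over (30 mm) (distance of flask_mid from where it was at the start of the episode above 0.03 m).
It fails at once if the glass jar beside the crate is shifted or knocked over (30 mm) (distance of jar_mid from where it was at the start of the episode above 0.03 m).
It also fails if it takes over 54 s, if anything falls off the work surface, if the arm or the gripper's body presses on something with over 40 N, if the wrist force passes 120 N, or if a joint passes its speed limit or range.

## Robot

A 6-joint arm with a two-finger parallel gripper is mounted at the origin on the work surface. World frame = base frame: x ahead of the robot, y to its left, z up, the work surface at z = 0. Lengths are in m, angles in rad, forces in N, time in s.
With the tool pointing down it reaches from about 0.425 to 0.95 m from the base axis. Payload 14.7 kg.
Tool frame: the origin (TCP) lies on the front face of the gripper's body, between the roots of the fingers; the fingertips stand 73 mm ahead of it and the grasp point (between the pads) lies 54 mm ahead of it; z points along the fingers, y is the direction in which the jaws open and shut (so a half turn about z gives the same grasp; the last joint's range is limited). The gripper opens to 85 mm and grips with 20 to 120 N. Pads are 22 mm wide; open, the fingers measure 114 mm over their backs; the gripper's body (76 mm by 85 mm) begins 54 mm behind the grasp point. The pads swing forward as they close: fully open they stand 13 mm farther back than shut.
Start: joints at [-1.206, 0.48, 1.596, -0, 1.065, -0.047], TCP at [0.26, -0.596, 0.304] pointing down, gripper open.
Joint ranges: [-2.75, 2.75], [-0.82, 2.05], [0.23, 2.67], [-1.56, 4.7], [0.09, 2.69], [-2.92, 2.92]. Speed limits (rad/s): [1.89, 1.89, 2.39, 3.01, 3.01, 3.01].

## Interface

Orientations are given as a rotation vector (axis times angle).
In Python, from bench import manip gives the robot as it stands. The module is installed in compiled form; this text tells all that it offers.
- The arm moves only by the tool carry_out, never from a script. Its argument "deltas" is a list of rows, each a list of 3 entries, a list of its own where there are three numbers: the opening, from -1 (shut) to 1 (fully open), so that 0 is half open, then the shift along the tool's x, y, z in m, then the turn, a rotation vector about the tool's x, y, z in rad. A call has 1 to 12 rows; each row is the pose to reach, as a shift and turn from the pose commanded when the call began, along the tool's axes at that moment; what a row does not reach only later rows make up. A row lasts 1/8 s, in which the tool goes at most 62.5 mm and 10.7 degrees, less where a joint would pass 70% of its speed; a pose out of reach is approached as far as the arm can. A call with a gripper value outside its range is refused whole. The fingers move at their own pace and stop on an object; the grip force is fixed at half the most. Time passes only in rows, so rows that repeat a pose let the fingers close. It gives the time, the measured TCP pose, the force and the opening at its end, in the units of the state.
- manip.get_obs(): the state, without advancing time (a new reading comes with each control period).
- manip.camera(name): name is "scene" or "top" or "wrist"; returns a dict with "image" (384x512x3 uint8, red, green, blue), "intrinsics" (3x3 intrinsics, pixels), "k1" (the pictures are not rectified: a ray, as slopes to the right and down, at radius r is drawn at 1 + k1 r^2 times it, then the intrinsics apply), "R" (3x3) and "t" (3): a world point X has camera coordinates R X + t; the wrist camera has in their place "T_tool_cam" (4x4, takes a point from camera to tool coordinates, whose origin is the TCP and whose axes are the flange's). Camera axes: x right, y down, z forward; pixel columns grow to the right and rows downward; lengths in m; the calibration is good to about 2 mm. A picture is of the moment at which its call begins: read the wrist's pose just before it. There is no depth.
- manip.job_done(): hands the job in, once; it reports no verdict.
The state is a dict: "t": time; "joint_pos": joint angles; "dq": joint speeds; "effort": joint torques, N m; "position": TCP position; "orientation": TCP orientation; "contact_force": force on the tool from outside, world axes, zero at the start; "moment": the same for the moment, N m; "finger_gap": finger opening in m.
Only numpy, scipy, OpenCV 4.12 (cv2) and the standard library are available. Lean on these libraries where they do the work, as an engineer would, in place of code of your own. Each camera call takes 0.05 s, during which the arm holds its last target. There are 200 camera calls.

## Working session

There is one attempt and no reset: what is moved stays moved. The work goes in short steps, Python scripts to look and compute and a tool call to move; the robot and the scene stay as the last step left them, time stands still between calls to the robot, and variables do not carry over. Pictures are saved under pics/ and viewed, about 8 in all and at most 12, crops included, and the job is handed in when it is done.

Besides the shell and the picture viewer there is one more tool, called after ">>>" as name(argument=value, ...), one argument or row to a line, values as JSON. carry_out: Moves the arm, as the interface text tells. Its arguments: {"type":"object","properties":{"deltas":{"type":"array","items":{"type":"array"}}},"required":["deltas"]}

```bash
mkdir -p pics; cat > h.py <<'E'
import numpy as np, cv2, json
from scipy.spatial.transform import Rotation as Ro
from bench import manip
def cam(n):
    o=manip.get_obs(); c=manip.camera(n)
    if n=="wrist":
        T=np.array(c["T_tool_cam"]); Rw=Ro.from_rotvec(o["orientation"]).as_matrix()
        Rc=Rw@T[:3,:3]; p=Rw@T[:3,3]+np.array(o["position"])
        c["R"]=Rc.T; c["t"]=-Rc.T@p
    return c
def ray(c,u,v):
    K=np.array(c["intrinsics"]); d=np.array([(u-K[0,2])/K[0,0],(v-K[1,2])/K[1,1]]); s=d.copy()
    for _ in range(20): s=d/(1+c["k1"]*(s@s))
    R=np.array(c["R"]); return -R.T@np.array(c["t"]), R.T@np.array([s[0],s[1],1])
def onz(c,u,v,z):
    p,d=ray(c,u,v); return p+d*(z-p[2])/d[2]
def proj(c,X):
    K=np.array(c["intrinsics"]); x=np.array(c["R"])@X+np.array(c["t"]); s=x[:2]/x[2]; s=s*(1+c["k1"]*(s@s)); return K[0,0]*s[0]+K[0,2],K[1,1]*s[1]+K[1,2]
def save(c,n): cv2.imwrite(f"pics/{n}.png",c["image"][:,:,::-1])
E
python3 - <<'E'
from h import *
o=manip.get_obs(); print(o)
for n in("scene","top"):
    c=cam(n); save(c,n); print(n,-np.array(c["R"]).T@np.array(c["t"]),c["k1"],np.array(c["intrinsics"]).tolist())
a=cv2.imread("pics/top.png"); 
E
```

```text
{'t': 0.0, 'joint_pos': array([-1.20559378e+00,  4.80839630e-01,  1.59680567e+00,  3.97365682e-06,
        1.06509476e+00, -4.66457878e-02]), 'dq': array([-0.000234  , -0.00040616, -0.0019737 ,  0.00020127,  0.00156403,
        0.00054019]), 'effort': array([ 4.38930583e-03, -9.50619793e+01, -4.30176115e+01, -1.45100225e-04,
        1.23059488e-02, -1.09808893e-04]), 'position': array([ 0.26008764, -0.59538302,  0.3032927 ]), 'orientation': array([-3.07410957e+00, -6.42132659e-01,  2.80371204e-04]), 'contact_force': array([0.89124915, 0.67261598, 0.34132494]), 'moment': array([0.01533651, 0.04560689, 0.03294218]), 'finger_gap': 0.08543596608777032}
scene [ 1.38345998 -0.72872549  0.84904274] -0.19959081471613613 [[474.3754502815236, 0.0, 254.27049674090225], [0.0, 474.3754502815236, 190.1388691022009], [0.0, 0.0, 1.0]]
top [0.48443223 0.01706669 1.12610463] -0.02225210673807477 [[421.93984299543337, 0.0, 249.44635781857198], [0.0, 421.93984299543337, 188.18322405526123], [0.0, 0.0, 1.0]]
```

View pics/top.png

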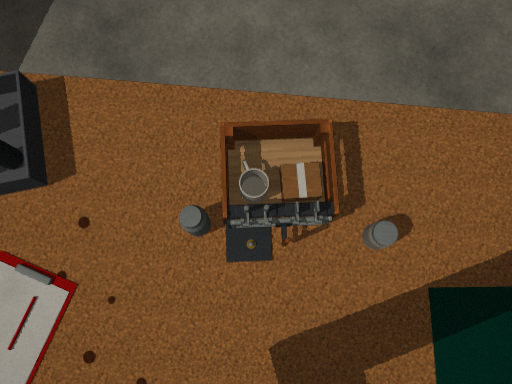

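View pics/scene.png

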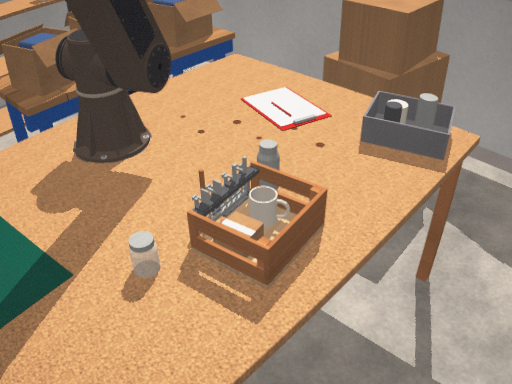

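Top view: the crate spans about (222–338, 120–222), with the flask at (193, 220) and the jar at (382, 234). The pull is at about (284, 228) and the threshold plate at (249, 242). Next I'll enlarge the crate.

```bash
python3 - <<'E'
from h import *
c=cam("top"); im=c["image"][:,:,::-1]
cr=im[110:260,180:410]; cr=np.clip(cr.astype(float)*1.6,0,255).astype(np.uint8)
b=cv2.resize(cr,None,fx=3.4,fy=3.4,interpolation=cv2.INTER_CUBIC); cv2.imwrite("pics/topc.png",b)
for u,v,z in[(222,122,.13),(331,120,.13),(338,213,.13),(223,217,.13),(193,213,.15),(384,232,.1)]: print(u,v,onz(c,u,v,z).round(3))
c=cam("scene"); cr=c["image"][140:285,120:335,::-1]; cv2.imwrite("pics/scc.png",cv2.resize(cr,None,fx=3.6,fy=3.6,interpolation=cv2.INTER_CUBIC))
E
```

```text
222 122 [0.85  0.118 0.13 ]
331 120 [ 0.88  -0.152  0.13 ]
338 213 [ 0.648 -0.181  0.13 ]
223 217 [0.613 0.091 0.13 ]
193 213 [0.614 0.16  0.15 ]
384 232 [ 0.616 -0.301  0.1  ]
```

View pics/topc.png

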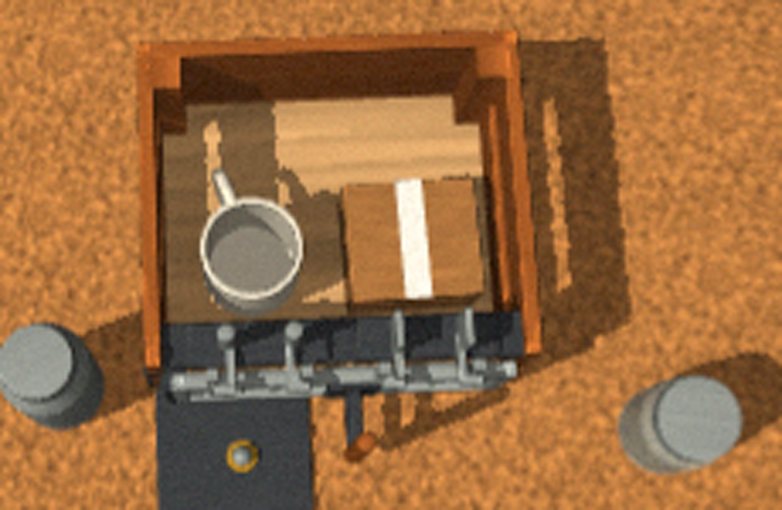

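View pics/scc.png

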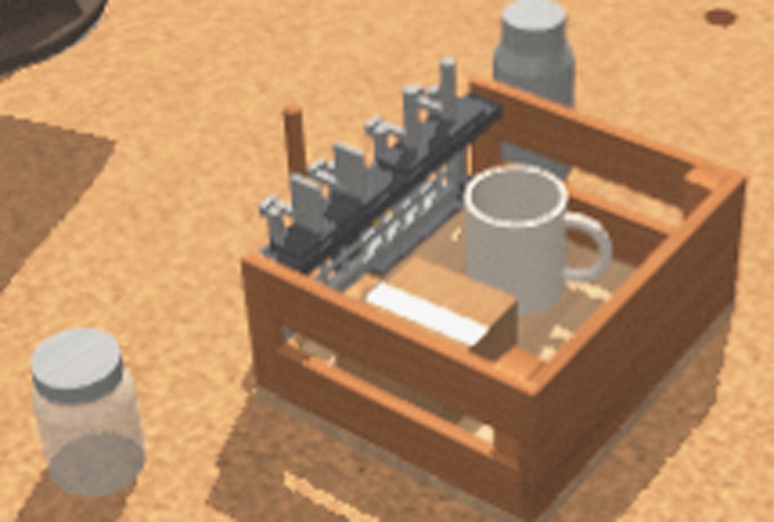

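The tab tops show round tabs at crop (227,333) and (293,331), so the round catch is on the crate's +y side. The flat tabs are at (398,320) and (467,318), on -y. The pull top is at (362,444).

```bash
cat >> h.py <<'E'
def go(p,yaw):
    "tool down, tool y at world yaw: shift and turn in present tool axes"
    o=manip.get_obs(); R0=Ro.from_rotvec(o["orientation"]).as_matrix()
    y=np.array([np.cos(yaw),np.sin(yaw),0]); z=np.array([0,0,-1.]); R=np.c_[np.cross(y,z),y,z]
    s=R0.T@(np.array(p)-o["position"]); t=Ro.from_matrix(R0.T@R).as_rotvec()
    print("pos",o["position"].round(4),"shift",s.round(4).tolist(),"turn",t.round(3).tolist(),"t",o["t"])
E
python3 - <<'E'
from h import *
c=cam("top"); f=lambda u,v,z:onz(c,180+u/3.4,110+v/3.4,z).round(4)
r=[f(227,333,.177),f(293,331,.177)]; fl=[f(398,320,.167),f(467,318,.167)]; print(r,fl,f(362,440,.158),f(38,360,.15),f(698,418,.1))
m1=(r[0]+r[1])/2;m2=(fl[0]+fl[1])/2;d=m1-m2;print(m1,m2,np.hypot(*d[:2]),np.arctan2(-d[0],d[1]))
go([m1[0],m1[1],.32],1.69)
E
```

```text
[array([0.6328, 0.036 , 0.177 ]), array([ 0.6381, -0.0079,  0.177 ])] [array([ 0.6537, -0.0784,  0.167 ]), array([ 0.6593, -0.1249,  0.167 ])] [ 0.5715 -0.0607  0.158 ] [0.6066 0.1639 0.15  ] [ 0.614  -0.3043  0.1   ]
[0.63545 0.01405 0.177  ] [ 0.6565  -0.10165  0.167  ] 0.11759928783797967 0.1799675855844985
pos [ 0.2601 -0.5955  0.3036] shift [0.5879, -0.4084, -0.0162] turn [-0.0, -0.001, -2.849] t 0.25
```

>>> carry_out(
  deltas=[
    [1, [0.3, -0.2, -0.016], [0, 0, -1.4]],
    [1, [0.588, -0.408, -0.016], [0, 0, -1.4]],
    [1, [0.588, -0.408, -0.016], [0, 0, -1.4]],
    [1, [0.588, -0.408, -0.016], [0, 0, -1.4]],
    [1, [0.588, -0.408, -0.016], [0, 0, -1.4]],
    [1, [0.588, -0.408, -0.016], [0, 0, -1.4]],
    [1, [0.588, -0.408, -0.016], [0, 0, -1.4]],
    [1, [0.588, -0.408, -0.016], [0, 0, -1.4]],
    [1, [0.588, -0.408, -0.016], [0, 0, -1.4]],
    [1, [0.588, -0.408, -0.016], [0, 0, -1.4]],
    [1, [0.588, -0.408, -0.016], [0, 0, -1.4]],
    [1, [0.588, -0.408, -0.016], [0, 0, -1.4]],
  ],
)

```text
t: 1.75
position: [0.6369, 0.0167, 0.3198]
orientation: [1.935, 2.474, 0.001]
contact_force: [-0.0, 0.4, -0.6]
finger_gap: 0.0853
```

```bash
python3 - <<'E'
from h import *
print(manip.get_obs()["joint_pos"].round(3)); go([.6355,.014,.32],1.71)
E
```

```text
[-0.022  0.447  1.61   0.     1.084 -0.265]
pos [0.6369 0.0167 0.3198] shift [-0.0022, -0.002, -0.0002] turn [0.001, 0.0, -1.467] t 1.75
```

>>> carry_out(
  deltas=[
    [1, [-0.002, -0.002, 0], [0, 0, -1.467]],
    [1, [-0.002, -0.002, 0], [0, 0, -1.467]],
    [1, [-0.002, -0.002, 0], [0, 0, -1.467]],
    [1, [-0.002, -0.002, 0], [0, 0, -1.467]],
    [1, [-0.002, -0.002, 0], [0, 0, -1.467]],
    [1, [-0.002, -0.002, 0], [0, 0, -1.467]],
    [1, [-0.002, -0.002, 0], [0, 0, -1.467]],
    [1, [-0.002, -0.002, 0], [0, 0, -1.467]],
    [1, [-0.002, -0.002, 0], [0, 0, -1.467]],
    [1, [-0.002, -0.002, 0], [0, 0, -1.467]],
  ],
)

```text
t: 3.0
position: [0.6342, 0.0112, 0.3198]
orientation: [0.21, -3.134, -0.0]
contact_force: [0.3, -0.8, -0.1]
finger_gap: 0.0855
```

```bash
python3 - <<'E'
from h import *
c=cam("wrist"); save(c,"w1"); print(manip.get_obs()["joint_pos"].round(3),-np.array(c["R"]).T@c["t"],c["T_tool_cam"]); go([.6355,.014,.32],1.71)
np.savez("w1.npz",**{k:np.array(v) for k,v in c.items()})
E
```

```text
[-0.03   0.444  1.617  0.     1.082 -1.735] [0.56373044 0.00133314 0.39043785] [[ 8.85292776e-04 -9.61057409e-01 -2.76347376e-01  7.11843057e-02]
 [ 9.99999514e-01  9.70402804e-04 -1.71235418e-04 -3.68414969e-04]
 [ 4.32735336e-04 -2.76347091e-01  9.61057802e-01 -7.05904855e-02]
 [ 0.00000000e+00  0.00000000e+00  0.00000000e+00  1.00000000e+00]]
pos [0.6342 0.0112 0.3198] shift [-0.0016, 0.0026, -0.0002] turn [0.0, -0.0, -0.005] t 3.05
```

View pics/w1.png

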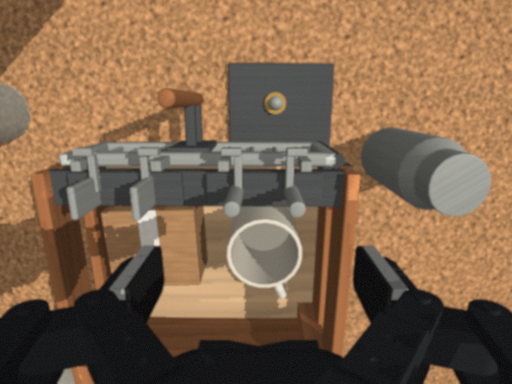

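The wrist view shows the round tabs at about (233,205) and (296,205), the flat tabs at (82,200) and (142,200), and the pull top at (170,98). I'll zoom for exact pixels.

```bash
python3 - <<'E'
import cv2
a=cv2.imread("pics/w1.png")[80:240,50:350]; cv2.imwrite("pics/w1c.png",cv2.resize(a,None,fx=2.66,fy=2.66,interpolation=cv2.INTER_CUBIC))
E
```

```text
(no output)
```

View pics/w1c.png

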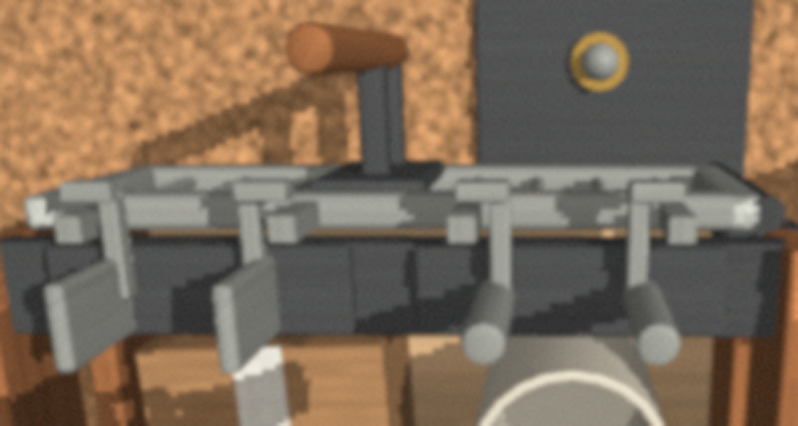

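```bash
python3 - <<'E'
from h import *
c={k:v for k,v in np.load("w1.npz").items()}
f=lambda u,v,z:onz(c,50+u/2.66,80+v/2.66,z)
L,Rr=f(659,343,.177),f(484,343,.177); A,B=f(228,331,.167),f(61,329,.167); P=f(312,48,.158)
m1=(L+Rr)/2;m2=(A+B)/2;d=m1-m2;y=np.arctan2(-d[0],d[1]);print(L,Rr,A,B,P,m1,m2,np.hypot(*d[:2]),y)
for yaw in(y,.13):
  X=np.array([np.cos(yaw),np.sin(yaw)]);Y=np.array([-X[1],X[0]])
  C=(m1+m2)[:2]/2+.115*X; print(yaw,"C",C,"hinge",C-.138*X+.125*Y,"pull",C-.19*X-.01*Y)
go([m1[0],m1[1],.206],np.pi/2+y)
E
```

```text
[0.63207498 0.03836814 0.177     ] [ 0.63822065 -0.00708924  0.177     ] [ 0.64782345 -0.07792637  0.167     ] [ 0.65372399 -0.12513524  0.167     ] [ 0.57003443 -0.06172597  0.158     ] [0.63514781 0.01563945 0.177     ] [ 0.65077372 -0.1015308   0.167     ] 0.11820760219382648 0.13257842872135064
0.13257842872135064 C [ 0.75695157 -0.02774378] hinge [0.60363881 0.07791699] pull [ 0.56994084 -0.0627722 ]
0.13 C [ 0.75699038 -0.02803775] hinge [0.60395057 0.07801797] pull [ 0.56988997 -0.06258386]
pos [0.6342 0.0112 0.3198] shift [-0.0015, 0.0043, 0.1138] turn [0.0, -0.0, 0.002] t 3.05
```

>>> carry_out(
  deltas=[
    [1, [-0.001, 0.004, 0.04], [0, 0, 0]],
    [1, [-0.001, 0.004, 0.06], [0, 0, 0]],
    [1, [-0.001, 0.004, 0.06], [0, 0, 0]],
    [1, [-0.001, 0.004, 0.06], [0, 0, 0]],
  ],
)

```text
t: 3.55
position: [0.6352, 0.0152, 0.2608]
orientation: [-0.214, 3.133, -0.0]
contact_force: [0.2, -0.2, 0.8]
finger_gap: 0.0853
```

```bash
python3 - <<'E'
from h import *
go([.6351,.0156,.206],np.pi/2+.132)
E
```

```text
pos [0.6352 0.0152 0.2608] shift [0.0001, 0.0004, 0.0548] turn [-0.0, 0.001, 0.004] t 3.55
```

Aligned. Next I'll descend, squeeze to about 36 mm, and open again.

>>> carry_out(
  deltas=[
    [1, [0, 0, 0.03], [0, 0, 0]],
    [1, [0, 0, 0.054], [0, 0, 0]],
    [1, [0, 0, 0.054], [0, 0, 0]],
    [0.3, [0, 0, 0.054], [0, 0, 0]],
    [-0.2, [0, 0, 0.054], [0, 0, 0]],
    [-0.2, [0, 0, 0.054], [0, 0, 0]],
    [-0.2, [0, 0, 0.054], [0, 0, 0]],
    [-0.2, [0, 0, 0.054], [0, 0, 0]],
    [-0.2, [0, 0, 0.054], [0, 0, 0]],
    [-0.2, [0, 0, 0.054], [0, 0, 0]],
    [-0.2, [0, 0, 0.054], [0, 0, 0]],
  ],
)

```text
t: 4.92
position: [0.6348, 0.0152, 0.2059]
orientation: [-0.215, 3.134, -0.0]
contact_force: [1.9, -0.6, 3.3]
finger_gap: 0.0342
```

Gap 34 mm means at least 11.8 mm on each tab. Next I'll open, rise and shift to the flat catch.

>>> carry_out(
  deltas=[
    [1, [0, 0, 0], [0, 0, 0]],
    [1, [0, 0, 0], [0, 0, 0]],
    [1, [0, 0, 0], [0, 0, 0]],
    [1, [0, 0, 0], [0, 0, 0]],
    [1, [0, 0, -0.03], [0, 0, 0]],
    [1, [0, 0, -0.07], [0, 0, 0]],
    [1, [0, 0, -0.07], [0, 0, 0]],
    [1, [0, -0.06, -0.07], [0, 0, 0]],
    [1, [0, -0.118, -0.07], [0, 0, 0]],
    [1, [0, -0.118, -0.07], [0, 0, 0]],
    [1, [0, -0.118, -0.07], [0, 0, 0]],
  ],
)

```text
t: 6.3
position: [0.6504, -0.1016, 0.2751]
orientation: [0.214, -3.133, -0.001]
contact_force: [-0.9, 0.9, 0.1]
finger_gap: 0.0853
```

```bash
python3 - <<'E'
from h import *
c=cam("wrist"); save(c,"w2"); np.savez("w2.npz",**{k:np.array(v) for k,v in c.items()})
a=c["image"][80:340,60:460,::-1]; cv2.imwrite("pics/w2c.png",cv2.resize(a,None,fx=2,fy=2,interpolation=cv2.INTER_CUBIC))
go([.6508,-.1015,.206],np.pi/2+.132)
E
```

```text
pos [ 0.6505 -0.1009  0.2753] shift [-0.0003, -0.0007, 0.0693] turn [0.001, -0.001, 0.005] t 6.35
```

View pics/w2c.png

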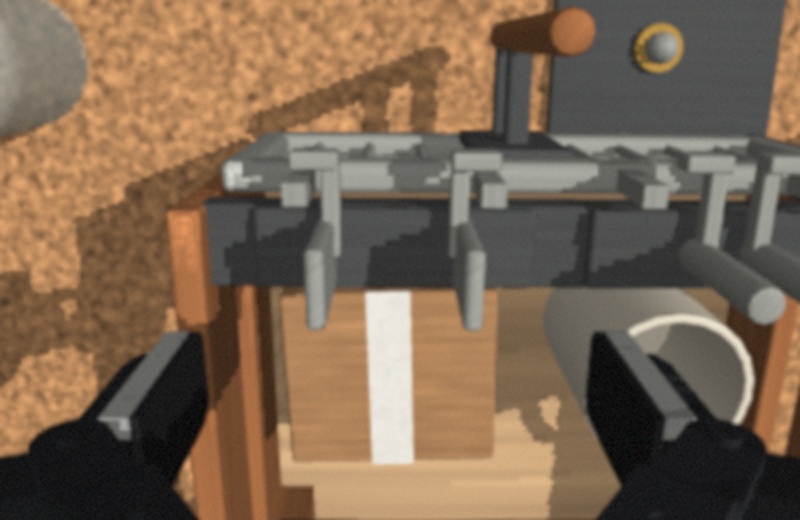

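The round tabs now stand close together. The flat tab tops, at crop (316,288) and (472,288), are centred between the fingers. I'll go down and squeeze.

>>> carry_out(
  deltas=[
    [1, [0, -0.001, 0.03], [0, 0, 0]],
    [1, [0, -0.001, 0.069], [0, 0, 0]],
    [1, [0, -0.001, 0.069], [0, 0, 0]],
    [0.3, [0, -0.001, 0.069], [0, 0, 0]],
    [-0.3, [0, -0.001, 0.069], [0, 0, 0]],
    [-0.3, [0, -0.001, 0.069], [0, 0, 0]],
    [-0.3, [0, -0.001, 0.069], [0, 0, 0]],
    [-0.3, [0, -0.001, 0.069], [0, 0, 0]],
    [-0.3, [0, -0.001, 0.069], [0, 0, 0]],
    [-0.3, [0, -0.001, 0.069], [0, 0, 0]],
    [-0.3, [0, -0.001, 0.069], [0, 0, 0]],
    [-0.3, [0, -0.001, 0.069], [0, 0, 0]],
  ],
)

```text
t: 7.85
position: [0.6509, -0.1027, 0.2068]
orientation: [0.215, -3.134, 0.0]
contact_force: [2.4, -2.6, 1.7]
finger_gap: 0.0299
```

Gap 30 mm means at least 10 mm on each tab. Next I'll open, rise and move above the pull.

>>> carry_out(
  deltas=[
    [1, [0, 0, 0], [0, 0, 0]],
    [1, [0, 0, 0], [0, 0, 0]],
    [1, [0, 0, 0], [0, 0, 0]],
    [1, [0, 0, 0], [0, 0, 0]],
    [1, [0, 0, -0.03], [0, 0, 0]],
    [1, [0, 0, -0.07], [0, 0, 0]],
    [1, [0, 0, -0.07], [0, 0, 0]],
    [1, [0.04, 0.025, -0.07], [0, 0, 0]],
    [1, [0.075, 0.05, -0.07], [0, 0, 0]],
    [1, [0.075, 0.05, -0.07], [0, 0, 0]],
    [1, [0.075, 0.05, -0.07], [0, 0, 0]],
  ],
)

```text
t: 9.22
position: [0.5702, -0.0634, 0.2768]
orientation: [-0.216, 3.134, -0.0]
contact_force: [-0.7, 0.5, -0.6]
finger_gap: 0.0855
```

```bash
python3 - <<'E'
from h import *
c=cam("wrist"); save(c,"w3"); np.savez("w3.npz",**{k:np.array(v) for k,v in c.items()})
print(proj(c,[.57,-.0625,.158]),manip.get_obs()["joint_pos"].round(3))
go([.570,-.0625,.188],np.pi/2+.132)
E
```

```text
(np.float64(260.19115700804184), np.float64(218.91797433750926)) [-0.164  0.404  1.803 -0.     0.934 -1.872]
pos [ 0.5705 -0.0636  0.2767] shift [0.0004, 0.0011, 0.0887] turn [-0.0, 0.0, 0.005] t 9.275
```

View pics/w3.png

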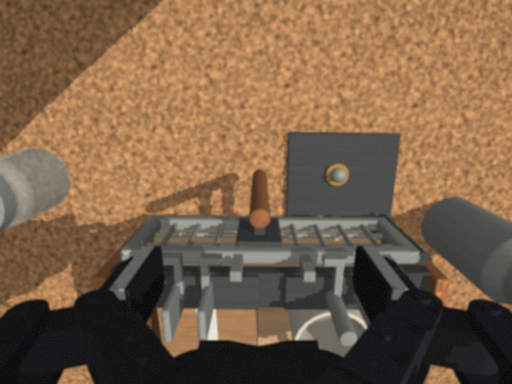

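The pull top is at (260,219), as predicted. Both catches look squeezed. I'll go down and grip.

>>> carry_out(
  deltas=[
    [1, [0, 0.001, 0.04], [0, 0, 0]],
    [1, [0, 0.001, 0.088], [0, 0, 0]],
    [1, [0, 0.001, 0.088], [0, 0, 0]],
    [-1, [0, 0.001, 0.088], [0, 0, 0]],
    [-1, [0, 0.001, 0.088], [0, 0, 0]],
    [-1, [0, 0.001, 0.088], [0, 0, 0]],
    [-1, [0, 0.001, 0.088], [0, 0, 0]],
    [-1, [0, 0.001, 0.088], [0, 0, 0]],
    [-1, [0, 0.001, 0.088], [0, 0, 0]],
    [-1, [0, 0.001, 0.088], [0, 0, 0]],
  ],
)

```text
t: 10.52
position: [0.5702, -0.0626, 0.1898]
orientation: [-0.215, 3.133, -0.001]
contact_force: [-1.6, -2.7, 8.4]
finger_gap: 0.0125
```

```bash
python3 - <<'E'
from h import *
o=manip.get_obs(); p0=o["position"]; R0=Ro.from_rotvec(o["orientation"]).as_matrix(); print(p0,o["contact_force"],o["finger_gap"])
h=np.array([.6037,.0779])
for a in np.arange(.12,1.56,.12):
    r=Ro.from_rotvec([0,0,-a]).apply([*(p0[:2]-h),0]); s=R0.T@(np.array([*(h+r[:2]),p0[2]])-p0); print(a.round(2),s.round(4).tolist(),(h+r[:2]).round(3))
E
```

```text
[ 0.57016242 -0.06263829  0.1898028 ] [-1.57277077 -2.65520022  8.38507864] 0.012461436362793546
0.12 [0.0157, 0.0072, -0.0] [ 0.554 -0.058]
0.24 [0.0305, 0.0163, -0.0001] [ 0.538 -0.051]
0.36 [0.0441, 0.0271, -0.0001] [ 0.523 -0.042]
0.48 [0.0562, 0.0394, -0.0001] [ 0.509 -0.031]
0.6 [0.0668, 0.0531, -0.0001] [ 0.497 -0.019]
0.72 [0.0757, 0.068, -0.0002] [ 0.486 -0.006]
0.84 [0.0828, 0.0838, -0.0002] [0.477 0.009]
0.96 [0.0879, 0.1004, -0.0002] [0.469 0.025]
1.08 [0.091, 0.1174, -0.0002] [0.464 0.041]
1.2 [0.092, 0.1347, -0.0002] [0.461 0.058]
1.32 [0.091, 0.152, -0.0002] [0.459 0.076]
1.44 [0.0879, 0.1691, -0.0002] [0.46  0.093]
```

>>> carry_out(
  deltas=[
    [-1, [0.008, 0.0033, 0], [0, 0, 0.06]],
    [-1, [0.0157, 0.0072, 0], [0, 0, 0.12]],
    [-1, [0.023, 0.0115, 0], [0, 0, 0.18]],
    [-1, [0.0305, 0.0163, 0], [0, 0, 0.24]],
    [-1, [0.0374, 0.0215, 0], [0, 0, 0.3]],
    [-1, [0.0441, 0.0271, 0], [0, 0, 0.36]],
    [-1, [0.0503, 0.0331, 0], [0, 0, 0.42]],
    [-1, [0.0562, 0.0394, 0], [0, 0, 0.48]],
    [-1, [0.0562, 0.0394, 0], [0, 0, 0.48]],
    [-1, [0.0562, 0.0394, 0], [0, 0, 0.48]],
  ],
)

```text
t: 11.78
position: [0.5095, -0.0311, 0.1898]
orientation: [0.535, 3.093, -0.0]
contact_force: [0.8, -0.9, 8.0]
finger_gap: 0.0124
```

```bash
cat > n.py <<'E'
from h import *
o=manip.get_obs(); p0=o["position"]; R0=Ro.from_rotvec(o["orientation"]).as_matrix(); print(p0,o["contact_force"],o["moment"],o["finger_gap"],o["joint_pos"].round(2))
h=np.array([.6037,.0779]); r=p0[:2]-h; b=np.arctan2(*(np.array([.57,-.0625])-h)[::-1])
a0=(b-np.arctan2(r[1],r[0]))%(2*np.pi); print("gate est",a0,"radius",np.hypot(*r),"tool turned",(np.pi/2+.132-np.arctan2(R0[1,1],R0[0,1])))
for a in list(np.arange(.08,1.05,.08)):
    q=.1447*np.array([np.cos(b-a0-a),np.sin(b-a0-a)])+h; s=R0.T@(np.array([*q,p0[2]])-p0); print(a.round(2),s.round(4).tolist())
E
python3 n.py
```

```text
[ 0.50949025 -0.03107872  0.18979823] [ 0.8353037  -0.94311623  8.02832093] [-0.23098675 -0.09038798  0.09902557] 0.012359726548477858 [-0.12  0.44  2.02 -0.    0.67 -1.35]
gate est 0.4772677376784711 radius 0.14405498450655643 tool turned 0.4744873357977386
0.08 [0.0108, 0.004, -0.0]
0.16 [0.0211, 0.0095, -0.0]
0.24 [0.0308, 0.0157, -0.0001]
0.32 [0.04, 0.0227, -0.0001]
0.4 [0.0486, 0.0304, -0.0001]
0.48 [0.0566, 0.0388, -0.0001]
0.56 [0.0639, 0.0478, -0.0001]
0.64 [0.0704, 0.0574, -0.0001]
0.72 [0.0762, 0.0674, -0.0002]
0.8 [0.0811, 0.0779, -0.0002]
0.88 [0.0852, 0.0887, -0.0002]
0.96 [0.0884, 0.0998, -0.0002]
1.04 [0.0907, 0.1112, -0.0002]
```

>>> carry_out(
  deltas=[
    [-1, [0.0108, 0.004, 0], [0, 0, 0.08]],
    [-1, [0.0211, 0.0095, 0], [0, 0, 0.16]],
    [-1, [0.0308, 0.0157, 0], [0, 0, 0.24]],
    [-1, [0.04, 0.0227, 0], [0, 0, 0.32]],
    [-1, [0.0486, 0.0304, 0], [0, 0, 0.4]],
    [-1, [0.0566, 0.0388, 0], [0, 0, 0.48]],
    [-1, [0.0639, 0.0478, 0], [0, 0, 0.56]],
    [-1, [0.0704, 0.0574, 0], [0, 0, 0.64]],
    [-1, [0.0762, 0.0674, 0], [0, 0, 0.72]],
    [-1, [0.0811, 0.0779, 0], [0, 0, 0.8]],
    [-1, [0.0852, 0.0887, 0], [0, 0, 0.88]],
    [-1, [0.0884, 0.0998, 0], [0, 0, 0.96]],
  ],
)

```text
t: 13.28
position: [0.4605, 0.093, 0.1898]
orientation: [1.906, 2.494, 0.003]
contact_force: [7.1, -5.8, 1.7]
finger_gap: 0.0123
```

```bash
python3 n.py|head -4; python3 - <<'E'
from h import *
c=cam("top"); cr=np.clip(c["image"][100:300,170:430,::-1]*1.5,0,255).astype(np.uint8); cv2.imwrite("pics/t2.png",cv2.resize(cr,None,fx=3,fy=3,interpolation=cv2.INTER_CUBIC))
E
```

```text
[0.46048796 0.09297611 0.18979802] [ 7.12296699 -5.84885409  1.70015591] [-0.94271671 -0.95155735  0.1032312 ] 0.012333132293612508 [ 0.14  0.4   2.11 -0.    0.63 -0.13]
gate est 1.440109311805064 radius 0.14400339772428486 tool turned 1.4369880078882298
0.08 [0.0109, 0.004, 0.0]
0.16 [0.0211, 0.0094, 0.0]
```

View pics/t2.png

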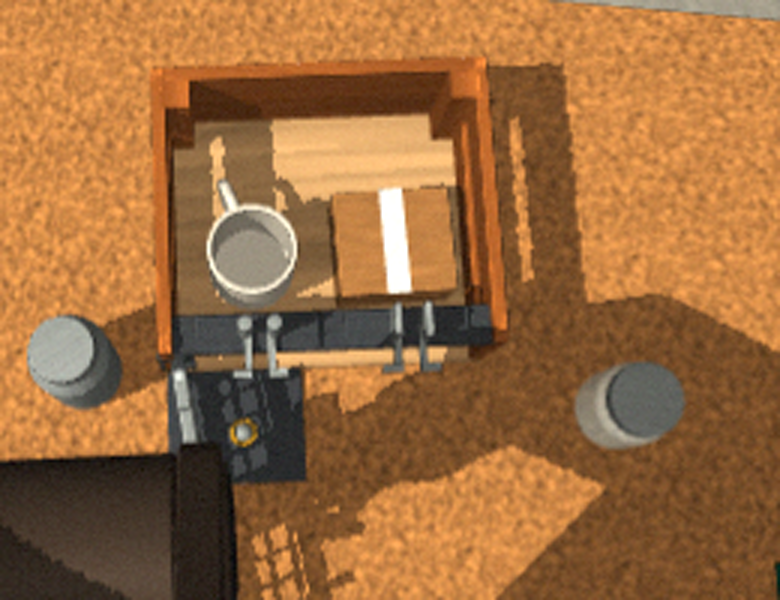

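The top view shows the gate almost square, with its leaf running from crop (180,370) to (190,440). Both catches are squeezed and the goods are in place. One small nudge more, then settle.

>>> carry_out(
  deltas=[
    [-1, [0.0055, 0.002, 0], [0, 0, 0.04]],
    [-1, [0.0109, 0.004, 0], [0, 0, 0.08]],
    [-1, [0.0109, 0.004, 0], [0, 0, 0.08]],
    [-1, [0.0109, 0.004, 0], [0, 0, 0.08]],
    [-1, [0.0109, 0.004, 0], [0, 0, 0.08]],
    [-1, [0.0109, 0.004, 0], [0, 0, 0.08]],
    [-1, [0.0109, 0.004, 0], [0, 0, 0.08]],
    [-1, [0.0109, 0.004, 0], [0, 0, 0.08]],
  ],
)

```text
t: 14.32
position: [0.4621, 0.1042, 0.1898]
orientation: [2.0, 2.418, 0.005]
contact_force: [9.5, -5.2, 1.0]
finger_gap: 0.0126
```

```bash
python3 n.py|head -3; python3 -c "
from bench import manip; print(manip.get_obs()['dq'].round(4), manip.job_done())"
```

```text
[0.46205806 0.10416132 0.18982807] [ 9.48559755 -5.21797122  0.99308226] [-0.98066999 -1.11439435  0.09917132] 0.012590985587268464 [ 0.16  0.4   2.1  -0.    0.63 -0.03]
gate est 1.518549051726426 radius 0.1440558810040381 tool turned 1.5144064674849491
0.08 [0.0108, 0.004, 0.0]
the job is handed in; nothing more can be done
[ 0.0018  0.0008 -0.0012  0.0002 -0.0019  0.001 ] None
```

The gate is open and held in the gripper, and I handed the job in at about 14.3 s of the 54 s allowed. The hand-in gave no verdict.

- **Catches:** I squeezed the round catch first (on the crate's +y side), with the fingers closing to a 34 mm gap. The flat catch came second, closing to 30 mm. Those gaps imply at least about 10 mm of travel on every tab.
- **Gate:** I gripped the upright pull and swung it past the detent. From the arm's pose it stands at about 1.52 rad and the arm is still.
- **Grip:** The wrist reads about 11 N, which fits the gate's spring pulling against the fingers.
- **Goods:** The last top picture, taken just before the final small nudge, showed the gate nearly square and both catches squeezed. By eye, the mug, carton, flask and jar had not moved; I did not measure their shift.
- **One disagreement:** With the bar held, the finger gap read 12.5 mm although the bar is 14 mm across, so gap readings may run about 1.5 mm low. Allowing for that, the least travel on a flat tab is still about 8.6 mm, above the 7.5 mm needed.

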